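# Unlock the green roller and lower it into the wash rest

### The job

Flip open the red cam lever that locks the green roller in its stand, draw the roller forward out of the open-ended slots, and lower it into the wash rest so that both axle ends lie in the blue V-notches; do not drop it in. Leave the black roller in its own stand.

Things in the scene. Friction and masses are not known exactly. Their poses are not given: they have to be found in the camera images.
- stand_g: Fixed stand of the green roller (a twin holds the black one; sides vary). Origin on the bench below the seated axle; x to the rear, y left along the axle, z up. Cheeks at y=+/-48..56, x=-16..47, top z=154 mm, open between. Slots open at the front: floor z=114, top z=142, a 3 mm lip at the mouth. Axle axis sits at x=0, z=120; lift it 8 mm (3 to 16) over the lip; it is out once forward of x=-24.
- lever_g (a joint): Red cam lever outside the stand's right (-y) cheek, hinged about y at x=30, y=-66, z=120 mm in the stand's frame. 0 to 0.12 rad: locked, hook before the axle; 1.3: stop, open (1.0 clears). The handle, 15 mm thick, reaches 92 mm from the hinge; at 0 it leans 0.4 rad forward of vertical, and swings up and back to 0.9 rad behind. Push it back with closed fingers, 1.5 N; it stays put.
- roller_green_center (a point): Centre of the green roller, lying level in the stand's slots, 120 mm above the bench: rubber drum 44 mm in diameter, 76 mm long, on a steel axle 12 mm in diameter, 156 mm long over all; about 0.25 kg. The point's y axis runs along the axle. Take it round the drum from above; the space before and behind the drum is free.
- rest: Fixed wash rest: white pan 90 x 126 mm with two blue supports at y=+/-56 mm (8 mm thick) whose V-notches open upward, 44 mm wide at the mouth (z=78 mm). Origin on the bench under its centre, z up; the axle is to lie along y, either way round. Seated, the roller's centre is at x=0, y=0 (+/-14 mm play), z=60 mm.
- roller_black_center (a point): Centre of the black roller, same size as the green one, locked in the other stand by a lever of its own. To be left where it is.

How it is judged:
By the outcome, as a careful person would: the job done as asked, in the order asked, and still so for the second after the job is handed in, with the robot touching nothing.
It also fails if it takes over 53 s, if anything falls off the work surface, if the arm or the gripper's body presses on something with over 40 N, if the wrist force passes 120 N, or if a joint passes its speed limit or range.

### The arm

A 6-joint arm with a two-finger parallel gripper is mounted at the origin on a cart in front of the work surface, level with it; the furniture and walls round the work are solid. World frame = base frame: x ahead of the robot, y to its left, z up, the work surface at z = 0. Lengths are in m, angles in rad, forces in N, time in s.
With the tool pointing down it reaches from about 0.375 to 0.825 m from the base axis. Payload 5.5 kg.
Tool frame: the origin (TCP) lies at the very end of the fingers, on their centre line; the grasp point (between the pads) lies 19 mm behind it; z points along the fingers, y is the direction in which the jaws open and shut (so a half turn about z gives the same grasp; the last joint's range is limited). The gripper opens to 85 mm and grips with 20 to 120 N. Pads are 22 mm wide; open, the fingers measure 114 mm over their backs; the gripper's body (76 mm by 85 mm) begins 54 mm behind the grasp point. The pads swing forward as they close: fully open they stand 13 mm farther back than shut.
Start: joints at [1.3, 0.314, -0.047, 1.21, 0, 1.571], TCP at [0.16, 0.578, 0.231] pointing down, gripper open.
Joint ranges: [-2.67, 2.67], [-0.69, 1.73], [-1.03, 1.25], [-2.08, 2.16], [-1.42, 1.45], [-3.14, 3.14]. Speed limits (rad/s): [2.39, 2.39, 3.01, 3.14, 3.14, 3.14].

### API

Orientations are given as a 3x3 rotation matrix whose columns are the frame's x, y, z axes.
In Python, from rig import observe, read_camera, close_job, spot_in, cut_out gives the robot as it stands. The module is installed in compiled form; this text tells all that it offers.
- The arm moves only by the tool play_rows, never from a script. Its arguments are lists of equal length, an entry for each row: "slide": the shift along the tool's x, y, z in mm, a list of three; "angular": the turn, a rotation vector about the tool's x, y, z in degrees, a list of three. In form: {"slide": [[dx, dy, dz], ...], "angular": [[ax, ay, az], ...]}. A call has 1 to 20 rows; each row shifts and turns the commanded pose from where the row before left it, along the tool's axes as they then stand; what a row does not reach is not made up. A row lasts 1/8 s, in which the tool goes at most 62.5 mm and 10.7 degrees, less where a joint would pass 70% of its speed; a pose out of reach is approached as far as the arm can. A call with a gripper value outside its range is refused whole. "claw" is the opening, from 0 (shut) to 1 (fully open), set as the call begins (left out, the last holds). The fingers move at their own pace and stop on an object; "newtons" is the grip in N (left out, the last holds). Time passes only in rows, so rows that do not move let the fingers close. It gives the time, the measured TCP pose, the force and the opening at its end, in the units of the state.
- observe(): the state, without advancing time (a new reading comes with each control period).
- read_camera(name): name is "scene" or "top" or "wrist"; returns a dict with "img" (420x560x3 uint8, blue, green, red), "range_z" (420x560 float32, m along the optical axis (not along the pixel's ray), 0 where there is no reading), "intrinsics" (3x3 intrinsics, pixels), "R" (3x3) and "t" (3): a world point X has camera coordinates R X + t. Camera axes: x right, y down, z forward; pixel columns grow to the right and rows downward; lengths in m; the calibration is good to about 2 mm. A picture is of the moment at which its call begins.
- close_job(): hands the job in, once; it reports no verdict.
Trained networks look in the newest picture that a camera, given by its name, has taken for a name from the list of things; names that differ only in an ending like _2 or _b are one class to them, and where a whole thing is asked for, a point or a joint stands for the part that bears it (a point fixed in the world has none). Each returns a list of dicts, best first, with "score" (0 to 1); they miss things now and then, are a little off and sometimes report something else, mostly with a low value. They report only what shows in the picture. A call takes as long as a camera call.
- spot_in(camera, name): "at" ([x, y, z] in m, in the coordinates of the camera as it stood for that picture, good to about 4 mm: the middle of the surface that is visible of it).
- cut_out(camera, name): "mask" (420x560 bool, what is visible of it).
The state is a dict: "time_s": time; "joint_pos": joint angles; "qd": joint speeds; "tau": joint torques, N m; "tool_pos": TCP position; "tool_rot": TCP orientation; "ft_force": force on the tool from outside, world axes, zero at the start; "moment": the same for the moment, N m; "grip_width": finger opening in m.
Only numpy, scipy, OpenCV 4.12 (cv2) and the standard library are available. Lean on these libraries where they do the work, as an engineer would, in place of code of your own. Each camera call takes 0.05 s, during which the arm holds its last target.

## Working session

There is one attempt and no reset: what is moved stays moved. The work goes in short steps, Python scripts to look and compute and a tool call to move; the robot and the scene stay as the last step left them, time stands still between calls to the robot, and variables do not carry over. Pictures are saved under pics/ and viewed, and the job is handed in when it is done.

Besides the shell and the picture viewer there is one more tool, called by a JSON object that holds its "api" and its "payload", one argument or row to a line. play_rows: Moves the arm, as the interface text tells. Its arguments: {"type":"object","properties":{"slide":{"type":"array","items":{"type":"array","items":{"type":"number"}}},"angular":{"type":"array","items":{"type":"array","items":{"type":"number"}}},"claw":{"type":"number"},"newtons":{"type":"number"}},"required":["slide","angular"]}

```bash
mkdir -p pics; cat > h.py <<'E'
import numpy as np, cv2
from rig import *
def save(c,n):
    cv2.imwrite(f'pics/{n}.png',c['img'])
def w(c,p): return c['R'].T@(np.array(p)-c['t'])
def cloud(c,mask=None):
    z=c['range_z']; v,u=np.nonzero((z>0)&(mask if mask is not None else True))
    K=c['intrinsics']; d=z[v,u]
    P=np.c_[(u-K[0,2])/K[0,0]*d,(v-K[1,2])/K[1,1]*d,d]
    return (P-c['t'])@c['R'],u,v
E
python3 - <<'E'
from h import *
np.set_printoptions(precision=4,suppress=True)
s=observe();print(s['time_s'],s['tool_pos'],s['tool_rot'],s['ft_force'],s['grip_width'])
for n in('scene','top'):
    c=read_camera(n);save(c,n+'0');print(n,c['R'],c['t'],c['intrinsics'][0,0])
    for o in('stand_g','lever_g','roller_green_center','rest','roller_black_center'):
        for r in spot_in(n,o)[:3]: print(n,o,round(r['score'],2),w(c,r['at']))
E
```

```text
0.0 [0.1603 0.5776 0.2304] [[-0.9636  0.2675 -0.0005]
 [ 0.2675  0.9636 -0.0017]
 [-0.     -0.0018 -1.    ]] [0.397  0.3927 0.4592] 0.0854837324880253
scene [[ 0.9024 -0.4305 -0.0178]
 [-0.251  -0.4918 -0.8337]
 [ 0.3502  0.7568 -0.5519]] [-0.4979  0.1956  0.8015] 449.4142202121718
scene stand_g 0.64 [0.5432 0.1551 0.0546]
scene lever_g 0.87 [0.544  0.1338 0.1446]
scene roller_green_center 0.78 [0.5224 0.1904 0.1315]
scene roller_green_center 0.21 [0.5447 0.1526 0.0565]
scene rest 0.76 [ 0.4595 -0.0221  0.0088]
scene roller_black_center 0.78 [ 0.4866 -0.2306  0.1356]
top [[ 0.0192 -0.9998  0.0091]
 [-0.9927 -0.0202 -0.1193]
 [ 0.1194 -0.0068 -0.9928]] [-0.0306  0.5461  1.1821] 449.45802331050237
top stand_g 0.9 [0.5574 0.1996 0.0186]
top lever_g 0.43 [0.5402 0.1358 0.1445]
top roller_green_center 0.96 [0.5227 0.1982 0.1365]
top rest 0.85 [ 0.4626 -0.0089  0.0066]
top roller_black_center 0.79 [ 0.4972 -0.2148  0.134 ]
```

View pics/scene0.png

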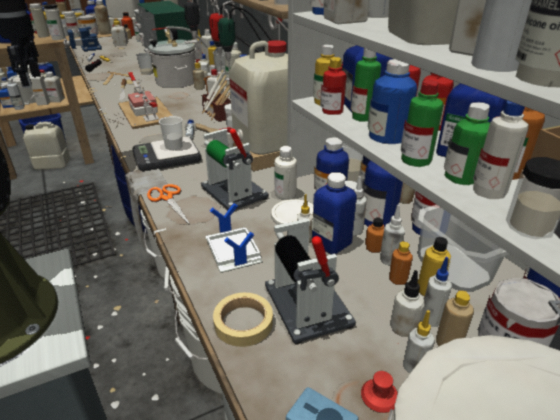

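View pics/top0.png

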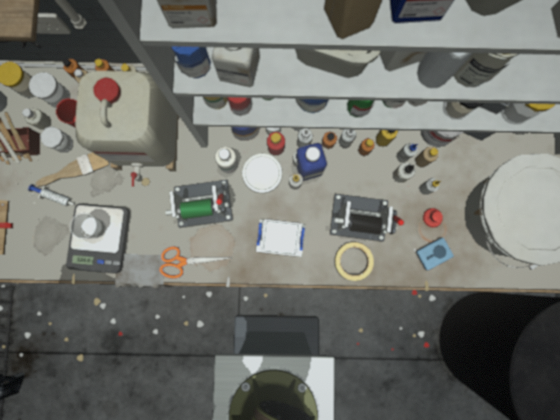

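The scene image shows the green stand at about (235,165), the rest at (235,240) and the black stand at (310,275). All three are also in the top image, at (202,203), (281,237) and (362,217). Next I'll measure exact poses.

```bash
python3 - <<'E'
from h import *
np.set_printoptions(precision=4,suppress=True)
def axis(P,name):
    q=P[:,:2];m=q.mean(0);u,s,vt=np.linalg.svd(q-m,full_matrices=False);a=vt[0]
    t=(q-m)@a;n=(q-m)@vt[1]
    print(name,len(P),'mean',P.mean(0),'ang y-axis deg',np.degrees(np.arctan2(-a[0]*np.sign(a[1]),abs(a[1]))),'ext',np.percentile(t,[1,99]),np.percentile(n,[1,99]),'z',np.percentile(P[:,2],[2,50,98]))
for n in('scene','top'):
    c=read_camera(n)
    for o in('roller_green_center','rest','lever_g','stand_g'):
        r=cut_out(n,o)
        if r:
            P,u,v=cloud(c,r[0]['mask']); axis(P,n+' '+o)
            if o=='rest':
                img=c['img'].astype(int)
                for i,col in enumerate(['blue']):
                    mk=(img[...,0]>img[...,2]+50)&r[0]['mask']
                    Q,_,_=cloud(c,mk); Q=Q[(Q[:,2]>.03)]; axis(Q,'blue')
                    for sgn in(1,-1):
                        S=Q[(Q[:,1]-P[:,1].mean())*sgn>0]
                        if len(S)>5: axis(S,' blue side')
    img=c['img']
    for k,(x,y,wd,h) in enumerate([(160,120,160,150)] if n=='scene' else [(155,165,160,100)]):
        cv2.imwrite(f'pics/{n}_crop.png',cv2.resize(img[y:y+h,x:x+wd],None,fx=4.5,fy=4,interpolation=cv2.INTER_CUBIC))
    # shelf and obstacles: height map
    P,u,v=cloud(c)
    for x0 in np.arange(.35,.95,.1):
        print(x0,[f"{P[(abs(P[:,0]-x0-.05)<.05)&(abs(P[:,1]-y0)<.05)][:,2].max(initial=-1):.2f}" for y0 in np.arange(.5,-.35,-.1)])
E
```

```text
scene roller_green_center 477 mean [0.5216 0.1936 0.128 ] ang y-axis deg -3.3662163637698765 ext [-0.1381  0.0692] [-0.0197  0.0356] z [0.1065 0.1295 0.1427]
scene lever_g 397 mean [0.551  0.1418 0.1489] ang y-axis deg -21.789800232135512 ext [-0.2464  0.0227] [-0.0309  0.0248] z [0.0794 0.1413 0.2038]
0.35 ['0.03', '0.03', '0.01', '0.01', '0.08', '0.08', '0.08', '0.03', '0.03']
0.44999999999999996 ['0.11', '0.03', '0.16', '0.16', '0.21', '0.08', '0.12', '0.16', '0.21']
0.5499999999999999 ['0.00', '0.24', '0.25', '0.16', '0.18', '0.12', '0.16', '0.15', '0.13']
0.6499999999999999 ['-1.00', '0.32', '0.31', '0.44', '0.46', '0.46', '0.48', '0.48', '0.51']
0.7499999999999999 ['0.36', '0.32', '0.32', '0.44', '0.45', '0.47', '0.48', '0.49', '0.50']
0.8499999999999999 ['0.36', '-1.00', '-1.00', '0.34', '0.41', '0.45', '0.33', '0.34', '0.34']
top roller_green_center 574 mean [0.5262 0.2029 0.1355] ang y-axis deg 7.636069546028659 ext [-0.0706  0.0445] [-0.0188  0.0209] z [0.1218 0.1373 0.1435]
top rest 1501 mean [ 0.4661 -0.0106  0.0127] ang y-axis deg -4.603975678742116 ext [-0.0594  0.0588]
[... 456 characters left out ...]
 0.0782]
top stand_g 1861 mean [0.5532 0.1996 0.0529] ang y-axis deg 3.301817152152157 ext [-0.0708  0.0867] [-0.0587  0.0627] z [-0.0005  0.0174  0.1931]
0.35 ['0.11', '0.04', '0.01', '0.01', '0.08', '0.08', '0.08', '0.03', '0.03']
0.44999999999999996 ['0.12', '0.04', '0.16', '0.16', '0.21', '0.08', '0.13', '0.16', '0.21']
0.5499999999999999 ['0.05', '0.25', '0.25', '0.16', '0.18', '0.12', '0.17', '0.16', '0.13']
0.6499999999999999 ['0.27', '0.33', '0.32', '0.72', '0.70', '0.62', '0.72', '0.69', '0.62']
0.7499999999999999 ['0.37', '0.32', '0.32', '0.66', '0.67', '0.62', '0.67', '0.68', '0.67']
0.8499999999999999 ['0.37', '0.10', '-1.00', '-1.00', '-1.00', '-1.00', '-1.00', '-1.00', '-1.00']
```

View pics/scene_crop.png

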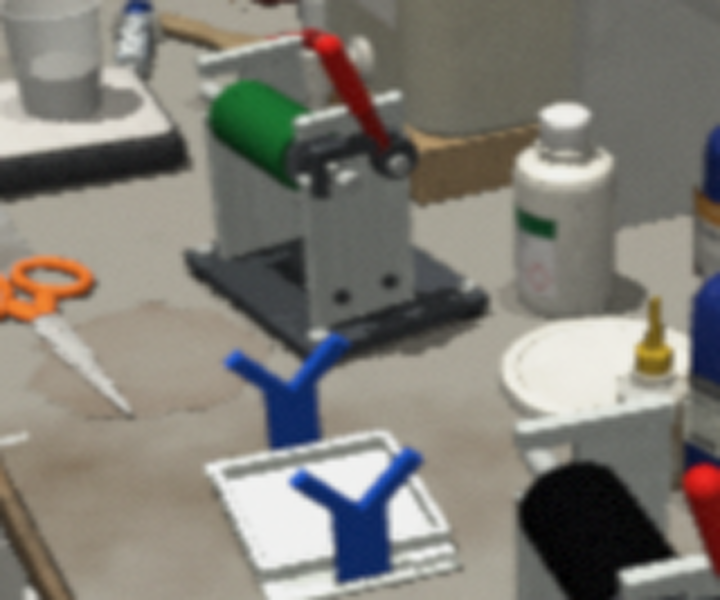

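View pics/top_crop.png

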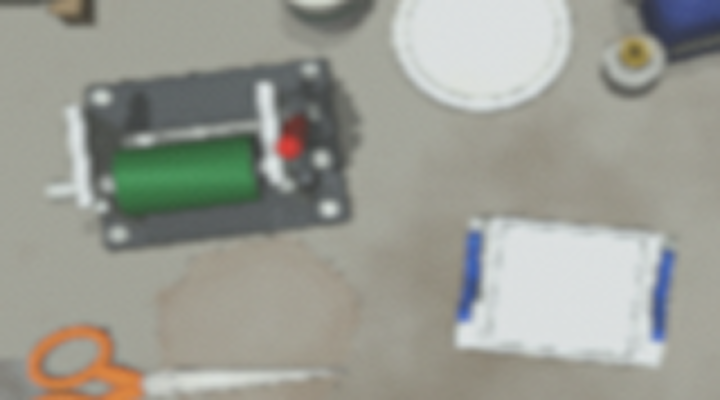

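```bash
python3 - <<'E'
from h import *
np.set_printoptions(precision=4,suppress=True)
from scipy.optimize import least_squares
acc=[]
c=read_camera('top'); img=c['img'].astype(int)
cs=read_camera('scene'); ims=cs['img'].astype(int)
def green(c):
    i=c['img'].astype(int); m=(i[...,1]>i[...,2]+25)&(i[...,1]>i[...,0]+20)
    P,u,v=cloud(c,m); k=(abs(P[:,0]-.525)<.05)&(abs(P[:,1]-.2)<.07)&(P[:,2]>.09)&(P[:,2]<.15); return P[k]
for nm,cc in(('top',c),('scene',cs)):
    G=green(cc)
    # cylinder fit axis horizontal z=.120 r=.022
    f=lambda p:(np.hypot((G[:,0]-p[0])*np.cos(p[1])+(G[:,1]-.2)*np.sin(p[1]),G[:,2]-p[2])-.022)
    r=least_squares(f,[.52,.08,.12],loss='soft_l1',f_scale=.002)
    a=np.array([-np.sin(r.x[1]),np.cos(r.x[1])]); t=(G[:,:2]-[r.x[0],.2])@a
    print(nm,len(G),'x@y=.2',r.x[0],'yaw',np.degrees(r.x[1]),'z',r.x[2],'t',np.percentile(t,[1,50,99]),'centre',np.array([r.x[0],.2])+a*np.mean(np.percentile(t,[1,99])), 'rms',np.sqrt(np.mean(r.fun**2)))
# baseplate dark via minAreaRect (z<.02)
def rect(cc,m,zl,zh,xr,yr,nm):
    P,u,v=cloud(cc,m);k=(P[:,2]>zl)&(P[:,2]<zh)&(P[:,0]>xr[0])&(P[:,0]<xr[1])&(P[:,1]>yr[0])&(P[:,1]<yr[1])
    P=P[k]; print(nm,len(P),cv2.minAreaRect((P[:,:2]*1000).astype(np.float32)),P[:,2].mean())
i=img; dark=i.sum(2)<300
rect(c,dark,.004,.03,(.45,.63),(.1,.3),'base')
i=ims;rect(cs,i.sum(2)<300,.004,.03,(.45,.63),(.1,.3),'base scene')
# stand cheek tops
for nm,cc in(('top',c),('scene',cs)):
    P,u,v=cloud(cc); k=(P[:,2]>.149)&(P[:,2]<.160)&(abs(P[:,0]-.54)<.06)&(abs(P[:,1]-.2)<.1);Q=P[k]
    for y0,y1 in((.12,.17),(.22,.29)):
        S=Q[(Q[:,1]>y0)&(Q[:,1]<y1)]; print(nm,'cheek',len(S),S.mean(0) if len(S) else '',np.percentile(S[:,0],[2,98]) if len(S) else '')
    i=cc['img'].astype(int); red=(i[...,2]>i[...,1]+60)&(i[...,2]>i[...,0]+60)
    P,u,v=cloud(cc,red);k=(abs(P[:,0]-.56)<.1)&(abs(P[:,1]-.14)<.06)&(P[:,2]>.1);R=P[k]
    print(nm,'red',len(R),R.mean(0),'top',R[R[:,2]>np.percentile(R[:,2],85)].mean(0),'y',np.percentile(R[:,1],[5,95]),'z',np.percentile(R[:,2],[5,98]),'x',np.percentile(R[:,0],[5,95]))
    blue=(i[...,0]>i[...,2]+50)
    P,u,v=cloud(cc,blue);k=(abs(P[:,0]-.468)<.05)&(abs(P[:,1]+.01)<.09)&(P[:,2]>.03)&(P[:,2]<.085);B=P[k]
    if len(B):
        for s in(1,-1):
            S=B[(B[:,1]+.011)*s>0];print(nm,'blue',len(S),S.mean(0),cv2.minAreaRect((S[:,:2]*1000).astype(np.float32)))
            T=S[S[:,2]>.07]; print(np.round(T[[T[:,0].argmin(),T[:,0].argmax()]],4))
r=cut_out('top','rest')[0]['mask'];P,u,v=cloud(c,r);P=P[P[:,2]<.03]
print('pan',cv2.minAreaRect((P[:,:2]*1000).astype(np.float32)))
E
```

```text
top 476 x@y=.2 0.5285176451984546 yaw 9.6282713342275 z 0.11904783433897795 t [-0.0374 -0.0009  0.0358] centre [0.5287 0.1992] rms 0.0019443174246554606
scene 315 x@y=.2 0.5306588818850805 yaw 9.146304186122158 z 0.1198831247359229 t [-0.0387  0.0005  0.0454] centre [0.5301 0.2033] rms 0.0020606485805990376
base 793 ((555.3985595703125, 202.68601989746094), (111.70406341552734, 149.23992919921875), 8.8183012008667) 0.015450574037150756
base scene 924 ((556.502197265625, 200.85020446777344), (115.19761657714844, 150.1633758544922), 8.424612998962402) 0.016060626443801705
top cheek 80 [0.5512 0.151  0.1537] [0.5218 0.5808]
top cheek 89 [0.5355 0.2537 0.1533] [0.5054 0.5649]
top red 28 [0.5377 0.1333 0.2028] top [0.5357 0.1352 0.2067] y [0.1282 0.1372] z [0.1969 0.208 ] x [0.5316 0.5446]
top blue 48 [0.4735 0.0437 0.0658] ((471.59344482421875, 43.783164978027344), (5.336608409881592, 54.73189926147461), 85.30489349365234)
[[0.4445 0.0456 0.0773]
 [0.4989 0.0418 0.0769]]
top blue 43 [ 0.4629 -0.0673  0.0653] ((461.0468444824219, -67.34664916992188), (5.962604522705078, 54.7205696105957), 86.30326080322266)
[[ 0.4339 -0.0656  0.0747]
 [ 0.4883 -0.0699  0.0746]]
scene cheek 84 [0.5508 0.1457 0.1532] [0.5229 0.5815]
scene cheek 74 [0.5364 0.2521 0.1526] [0.5077 0.5658]
scene red 113 [0.544  0.1309 0.1825] top [0.537  0.1321 0.2042] y [0.1278 0.1353] z [0.1534 0.2061] x [0.5337 0.556 ]
scene blue 223 [0.4729 0.0428 0.0559] ((472.58245849609375, 44.34211349487305), (11.369346618652344, 59.260066986083984), 84.91315460205078)
[[0.4431 0.047  0.0722]
 [0.5022 0.046  0.0731]]
scene blue 258 [ 0.4619 -0.0686  0.0557] ((461.5063171386719, -66.73623657226562), (11.203746795654297, 58.0156135559082), 86.77616119384766)
[[ 0.4327 -0.063   0.0734]
 [ 0.4903 -0.0708  0.0736]]Traceback (most recent call last):
  File "<stdin>", line 38, in <module>
IndexError: list index out of range
```

```bash
cat >> h.py <<'E'
from scipy.spatial.transform import Rotation as Ro
np.set_printoptions(precision=4,suppress=True)
SO=np.array([.529,.200,0]);SY=np.radians(8.8)
RO=np.array([.467,-.0117,0]);RY=np.radians(-4.9)
def st(x,y,z): return SO+Ro.from_euler('z',SY).apply([x,y,z])
def rs(x,y,z): return RO+Ro.from_euler('z',RY).apply([x,y,z])
def tr(yaw): # tool down, tool y along frame x
    c,s=np.cos(yaw),np.sin(yaw); return np.array([[-s,c,0],[c,s,0],[0,0,-1.]])
def plan(p,yaw,n,p0=None,R0=None):
    s=observe(); p0=s['tool_pos'] if p0 is None else p0; R0=s['tool_rot'] if R0 is None else R0
    R1=tr(yaw); rv=Ro.from_matrix(np.array(R0).T@R1).as_rotvec(); Rk=Ro.from_matrix(R0); d=(np.array(p)-p0)/n
    sl=[];an=[]
    for k in range(n):
        sl.append(np.round(Rk.inv().apply(d)*1000,1).tolist()); an.append(np.round(np.degrees(rv)/n,2).tolist()); Rk=Rk*Ro.from_rotvec(rv/n)
    print({'slide':sl,'angular':an})
def rep():
    s=observe(); p=s['tool_pos']; print('t',s['time_s'],'p',p,'stand',Ro.from_euler('z',-SY).apply(p-SO)*1000,'rest',Ro.from_euler('z',-RY).apply(p-RO)*1000,'F',s['ft_force'],'w',s['grip_width']);return s
E
python3 -c "
from h import *
plan(st(-.045,-.066,.25),SY,12)"
```

```text
{'slide': [[-36.9, -28.7, -1.6], [-39.4, -25.1, -1.6], [-41.6, -21.2, -1.6], [-43.5, -17.1, -1.6], [-44.9, -12.9, -1.6], [-45.9, -8.5, -1.6], [-46.5, -4.1, -1.6], [-46.7, 0.3, -1.6], [-46.5, 4.8, -1.6], [-45.8, 9.2, -1.6], [-44.7, 13.5, -1.6], [-43.2, 17.7, -1.6]], 'angular': [[0.0, 0.0, 5.47], [0.0, 0.0, 5.47], [0.0, 0.0, 5.47], [0.0, 0.0, 5.47], [0.0, 0.0, 5.47], [0.0, 0.0, 5.47], [0.0, 0.0, 5.47], [0.0, 0.0, 5.47], [0.0, 0.0, 5.47], [0.0, 0.0, 5.47], [0.0, 0.0, 5.47], [0.0, 0.0, 5.47]]}
```

{"api": "play_rows", "payload": {
  "slide": [
    [-37,-28.5,-4],
    [-39.5,-25,-4],
    [-41.5,-21,-4],
    [-43.5,-17,-4],
    [-45,-13,-2],
    [-46,-8.5,-2],
    [-46.5,-4,0],
    [-46.5,0.5,0],
    [-46.5,5,0],
    [-46,9,0],
    [-44.5,13.5,0],
    [-43,17.5,0],
    [0,0,0]
  ],
  "angular": [
    [0,0,5.5],
    [0,0,5.5],
    [0,0,5.5],
    [0,0,5.5],
    [0,0,5.5],
    [0,0,5.5],
    [0,0,5.5],
    [0,0,5.5],
    [0,0,5.5],
    [0,0,5.5],
    [0,0,5.5],
    [0,0,5.2],
    [0,0,0]
  ],
  "claw": 0,
  "newtons": 40
}}

```text
time_s: 2.88
tool_pos: [0.4951, 0.1258, 0.2512]
tool_rot: [[-0.148, 0.989, 0.0], [0.989, 0.148, -0.0], [-0.0, 0.0, -1.0]]
ft_force: [-0.4, 0.5, 0.5]
grip_width: -0.0003
```

```bash
python3 - <<'E'
from h import *
rep()
c=read_camera('wrist');save(c,'wrist1')
plan(st(-.045,-.066,.168),SY,5)
for o in('lever_g','roller_green_center'):
    for r in spot_in('wrist',o)[:2]: print(o,r['score'],w(c,r['at']))
E
```

```text
t 2.875 p [0.4951 0.1258 0.2512] stand [-44.9016 -68.1571 251.2189] rest [ 16.2087 139.3698 251.2189] F [-0.4337  0.5341  0.5028] w -0.00030176064193463445
{'slide': [[0.2, 0.1, 16.6], [0.2, 0.1, 16.6], [0.2, 0.1, 16.6], [0.2, 0.1, 16.6], [0.2, 0.1, 16.6]], 'angular': [[-0.0, -0.0, -0.03], [-0.0, -0.0, -0.03], [-0.0, -0.0, -0.03], [-0.0, -0.0, -0.03], [-0.0, -0.0, -0.03]]}
lever_g 0.68 [0.5405 0.1364 0.1484]
roller_green_center 0.76 [0.5247 0.2059 0.1366]
```

View pics/wrist1.png

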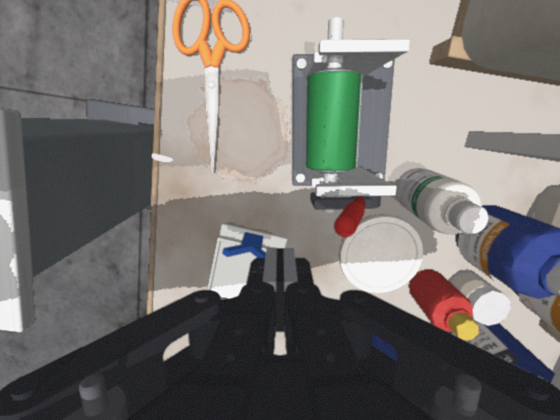

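```bash
python3 - <<'E'
from h import *
from scipy.optimize import least_squares
c=read_camera('wrist')
i=c['img'].astype(int); m=(i[...,1]>i[...,2]+25)&(i[...,1]>i[...,0]+20)
P,u,v=cloud(c,m); k=(abs(P[:,0]-.525)<.05)&(abs(P[:,1]-.2)<.07)&(P[:,2]>.09)&(P[:,2]<.15); G=P[k]
f=lambda p:(np.hypot((G[:,0]-p[0])*np.cos(p[1])+(G[:,1]-.2)*np.sin(p[1]),G[:,2]-p[2])-.022)
r=least_squares(f,[.52,.08,.12],loss='soft_l1',f_scale=.002)
a=np.array([-np.sin(r.x[1]),np.cos(r.x[1])]); t=(G[:,:2]-[r.x[0],.2])@a
print(len(G),r.x,np.degrees(r.x[1]),np.percentile(t,[1,99]),'centre',np.array([r.x[0],.2])+a*np.mean(np.percentile(t,[1,99])))
P,u,v=cloud(c); k=(P[:,2]>.147)&(P[:,2]<.160)&(abs(P[:,0]-.54)<.06)&(abs(P[:,1]-.2)<.1);Q=P[k]
for y0,y1 in((.135,.17),(.22,.29)):
    S=Q[(Q[:,1]>y0)&(Q[:,1]<y1)]; print('cheek',len(S),S.mean(0),cv2.minAreaRect((S[:,:2]*1000).astype(np.float32)))
c=read_camera('top');P,u,v=cloud(c)
for lo,hi in((.3,.42),(.42,.5),(.5,.6),(.6,.8)):
    S=P[(P[:,2]>lo)&(P[:,2]<hi)&(P[:,1]>0)&(P[:,1]<.3)&(P[:,0]>.5)]
    print(lo,len(S),np.percentile(S[:,0],[1]) if len(S) else '',S[:,0].min() if len(S) else'')
S=P[(P[:,2]>.14)&(P[:,0]>.57)&(P[:,0]<.72)&(P[:,1]>.02)&(P[:,1]<.2)&(P[:,2]<.4)];print(len(S),S[:,2].max(initial=0))
E
```

```text
4897 [0.5292 0.1585 0.1199] 9.082791552232061 [-0.036   0.0376] centre [0.529  0.2008]
cheek 941 [0.5523 0.152  0.1534] ((553.302978515625, 147.21282958984375), (63.401466369628906, 17.606887817382812), 9.157097816467285)
cheek 1248 [0.5357 0.2536 0.1537] ((536.2232055664062, 254.13787841796875), (63.26877975463867, 8.208142280578613), 8.802461624145508)
0.3 3124 [0.7136] 0.5006779577587687
0.42 2120 [0.5077] 0.5000379835603516
0.5 1698 [0.5135] 0.5008606553329696
0.6 10249 [0.5011] 0.5000085117414595
369 0.3999029513071883
```

{"api": "play_rows", "payload": {
  "slide": [
    [1,0,28],
    [1,0,28],
    [0,0,27],
    [0,0,0],
    [0,10,0],
    [0,10,0],
    [0,10,0],
    [0,10,0]
  ],
  "angular": [
    [0,0,-0.5],
    [0,0,0],
    [0,0,0],
    [0,0,0],
    [0,0,0],
    [0,0,0],
    [0,0,0],
    [0,0,0]
  ]
}}

```text
time_s: 4.12
tool_pos: [0.5343, 0.1367, 0.1703]
tool_rot: [[-0.161, 0.987, 0.002], [0.987, 0.161, 0.001], [0.0, 0.002, -1.0]]
ft_force: [-4.9, -1.0, 18.0]
grip_width: -0.0002
```

```bash
sed -i 's/^SO=.*/SO=np.array([.529,.2005,0]);SY=np.radians(9.0)/' h.py; python3 - <<'E'
from h import *
rep()
for n in('wrist','scene'):
    c=read_camera(n);save(c,n+'2')
    for r in spot_in(n,'lever_g')[:1]: print(n,r['score'],w(c,r['at']))
E
```

```text
t 4.125 p [0.5343 0.1367 0.1703] stand [ -4.7672 -63.8319 170.2723] rest [ 54.3545 153.6124 170.2723] F [-4.9257 -1.0424 18.0149] w -0.00016335655344945223
wrist 0.94 [0.5544 0.1423 0.1636]
scene 0.73 [0.5593 0.1322 0.1444]
```

View pics/wrist2.png

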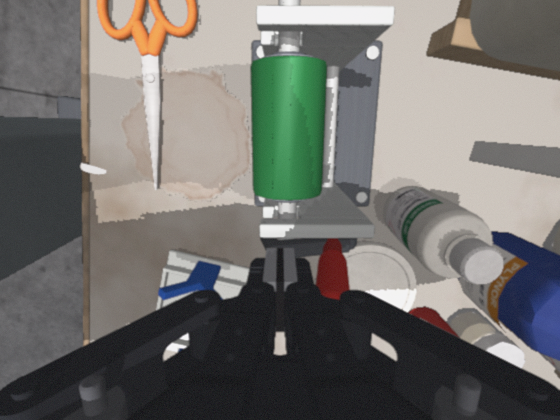

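```bash
python3 - <<'E'
import cv2
i=cv2.imread('pics/scene2.png');cv2.imwrite('pics/scene2c.png',cv2.resize(i[80:240,160:320],None,fx=3.7,fy=3.7,interpolation=cv2.INTER_CUBIC))
E
```

```text
(no output)
```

View pics/scene2c.png

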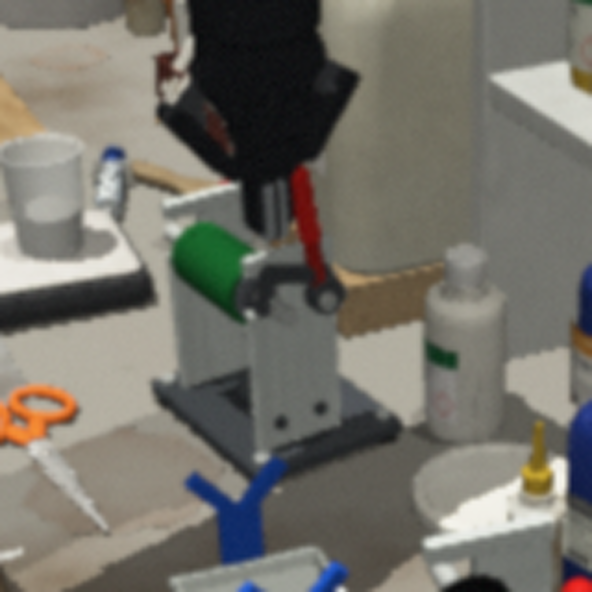

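{"api": "play_rows", "payload": {
  "slide": [
    [0,-2,-14],
    [0,0,0],
    [-2,10,0],
    [0,10,0],
    [0,10,0],
    [0,0,0]
  ],
  "angular": [
    [0,0,0],
    [0,0,0],
    [0,0,0],
    [0,0,0],
    [0,0,0],
    [0,0,0]
  ]
}}

```text
time_s: 5.08
tool_pos: [0.5616, 0.1391, 0.1818]
tool_rot: [[-0.161, 0.987, -0.0], [0.987, 0.161, -0.0], [-0.0, -0.0, -1.0]]
ft_force: [-0.8, 0.1, -0.2]
grip_width: -0.0
```

```bash
python3 - <<'E'
from h import *
rep()
c=read_camera('scene');i=c['img'];cv2.imwrite('pics/s3.png',cv2.resize(i[80:240,160:320],None,fx=3.7,fy=3.7,interpolation=cv2.INTER_CUBIC))
E
```

```text
t 5.075 p [0.5616 0.1391 0.1818] stand [ 22.6141 -65.791  181.7743] rest [ 81.4047 158.2884 181.7743] F [-0.7558  0.1475 -0.2332] w -4.2531342502397954e-05
```

View pics/s3.png

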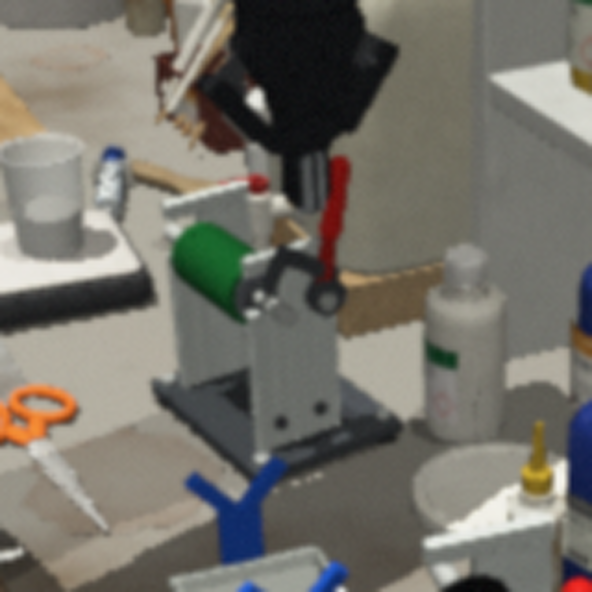

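The lever is swinging freely with under 1 N on the tool, and the hook bend sits below the finger. Keep pushing.

{"api": "play_rows", "payload": {
  "slide": [
    [0,10,0],
    [0,10,0],
    [0,10,1],
    [0,8,3],
    [0,6,3],
    [0,0,0]
  ],
  "angular": [
    [0,0,0],
    [0,0,0],
    [0,0,0],
    [0,0,0],
    [0,0,0],
    [0,0,0]
  ]
}}

```text
time_s: 5.88
tool_pos: [0.6045, 0.1461, 0.1748]
tool_rot: [[-0.161, 0.987, -0.0], [0.987, 0.161, -0.0], [-0.0, -0.0, -1.0]]
ft_force: [0.2, 0.5, -0.2]
grip_width: 0.0002
```

```bash
python3 - <<'E'
from h import *
rep()
c=read_camera('scene');i=c['img'];cv2.imwrite('pics/s4.png',cv2.resize(i[80:240,160:320],None,fx=3.7,fy=3.7,interpolation=cv2.INTER_CUBIC))
E
```

```text
t 5.875 p [0.6045 0.1461 0.1748] stand [ 66.0826 -65.5634 174.8133] rest [123.5456 168.9518 174.8133] F [ 0.2488  0.5171 -0.2194] w 0.00019948930555002076
```

View pics/s4.png

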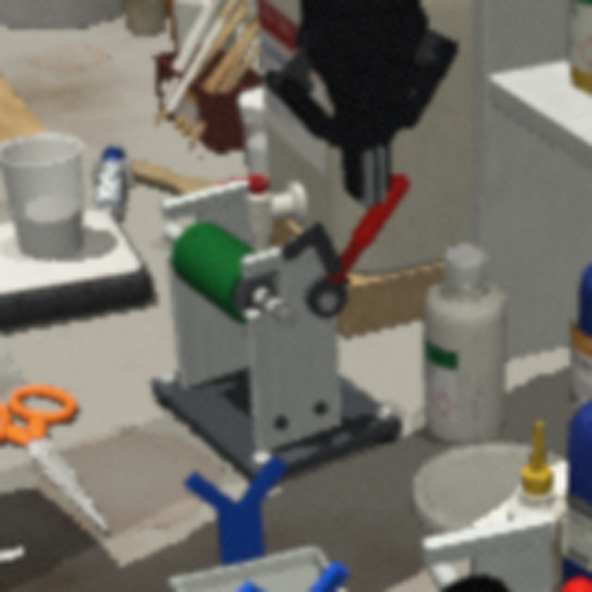

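{"api": "play_rows", "payload": {
  "slide": [
    [0,5,2],
    [0,5,1],
    [0,4,1],
    [0,0,0]
  ],
  "angular": [
    [0,0,0],
    [0,0,0],
    [0,0,0],
    [0,0,0]
  ]
}}

```text
time_s: 6.42
tool_pos: [0.6166, 0.1481, 0.1712]
tool_rot: [[-0.161, 0.987, -0.003], [0.987, 0.161, -0.0], [0.0, -0.003, -1.0]]
ft_force: [-5.9, -1.2, 4.7]
grip_width: -0.0003
```

```bash
python3 - <<'E'
from h import *
rep()
c=read_camera('scene');i=c['img'];cv2.imwrite('pics/s5.png',cv2.resize(i[80:240,160:320],None,fx=3.7,fy=3.7,interpolation=cv2.INTER_CUBIC))
i=i.astype(int); red=(i[...,2]>i[...,1]+60)&(i[...,2]>i[...,0]+60)
P,u,v=cloud(c,red);Q=Ro.from_euler('z',-SY).apply(P-SO)*1000;k=(abs(Q[:,1]+66)<15)&(Q[:,2]>125)&(Q[:,0]>0)&(Q[:,0]<140);Q=Q[k]
print(len(Q),np.polyfit(Q[:,2],Q[:,0],1),Q.max(0),Q.min(0))
E
```

```text
t 6.425 p [0.6166 0.1481 0.1712] stand [ 78.2792 -65.4813 171.1865] rest [135.3653 171.9614 171.1865] F [-5.8624 -1.22    4.7234] w -0.0002606088961114727
105 [   1.1943 -115.6444] [ 99.5413 -65.3016 179.542 ] [ 49.4077 -76.0646 137.3885]
```

View pics/s5.png

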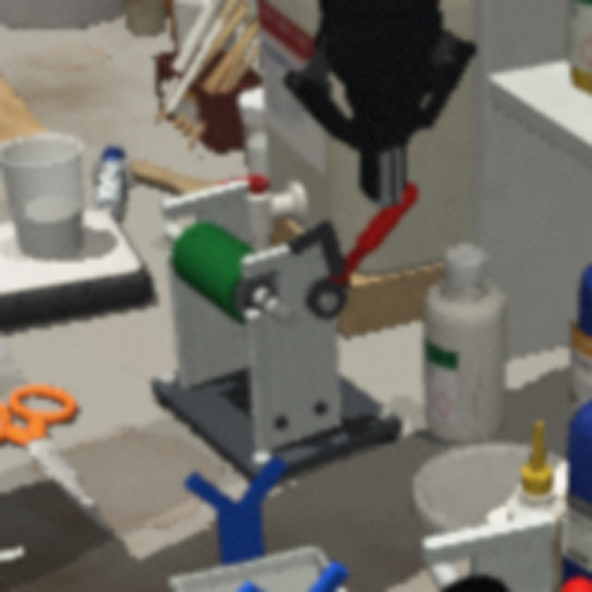

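{"api": "play_rows", "payload": {
  "slide": [
    [0,-4,-35],
    [0,-6,-40],
    [16,-17,0],
    [16,-17,0],
    [16,-17,0],
    [17,-17,0],
    [0,0,0]
  ],
  "angular": [
    [0,0,0],
    [0,0,0],
    [0,0,0],
    [0,0,0],
    [0,0,0],
    [0,0,0],
    [0,0,0]
  ],
  "claw": 0.8
}}

```text
time_s: 7.35
tool_pos: [0.5292, 0.201, 0.2465]
tool_rot: [[-0.163, 0.987, -0.0], [0.987, 0.163, 0.0], [0.0, -0.0, -1.0]]
ft_force: [0.8, 0.3, -0.5]
grip_width: 0.0685
```

```bash
python3 - <<'E'
from h import *
rep()
c=read_camera('wrist');save(c,'w6')
P,u,v=cloud(c);Q=Ro.from_euler('z',-SY).apply(P-SO)*1000
for x in range(-70,80,6):
    print(x,[int(Q[(abs(Q[:,0]-x)<3)&(abs(Q[:,1]-y)<4)][:,2].max(initial=-99)) for y in(-45,-40,-30,-20,-10,0,10,20,30,40,45)])
i=c['img'].astype(int); m=(i[...,1]>i[...,2]+25)&(i[...,1]>i[...,0]+20)
k=m[v,u]&(Q[:,2]>90)&(Q[:,2]<150)&(abs(Q[:,0])<40)&(abs(Q[:,1])<60);G=Q[k];print(np.percentile(G[:,1],[1,99]),np.percentile(G[:,0],[1,99]))
E
```

```text
t 7.35 p [0.5292 0.201  0.2465] stand [  0.2516   0.4414 246.4731] rest [ 43.7861 217.2092 246.4731] F [ 0.8294  0.2779 -0.4954] w 0.06851852300166678
-70 [2, 2, 2, 2, 2, 3, 327, 2, 2, 2, 2]
-64 [1, 1, 2, 2, 316, 311, 334, 2, 2, 2, 2]
-58 [2, 1, 2, 2, 325, 334, 340, 3, 4, 2, 2]
-52 [1, 1, 2, 1, 326, 334, 342, 1, 1, 1, 1]
-46 [1, 2, 1, 2, 308, 308, 308, 2, 1, 1, 1]
-40 [1, 1, 2, 3, 317, 318, 318, 2, 1, 2, 2]
-34 [1, 1, 2, 1, 319, 324, 338, 328, 1, 2, 1]
-28 [-99, -99, -99, -99, -99, -99, 341, 339, 17, 17, 16]
-22 [-99, 128, 130, 131, 130, 130, 342, 348, 130, 129, 15]
-16 [155, 135, 137, 138, 137, 137, 331, 348, 138, 137, 154]
-10 [154, 140, 141, 141, 141, 141, 341, 348, 142, 141, 154]
-4 [155, 141, 143, 142, 142, 142, 341, 347, 142, 143, 154]
2 [154, 141, 143, 143, 143, 143, 341, 143, 143, 142, 154]
8 [154, 141, 142, 141, 141, 142, 341, 348, 142, 142, 154]
14 [154, 139, 140, 139, 139, 138, 335, 348, 139, 139, 154]
20 [154, 133, 133, 133, 134, 134, 326, 348, 134, 134, 153]
26 [156, -99, -99, -99, -99, -99, 342, 343, 17, -99, 154]
32 [154, 50, 50, 50, 286, 324, 340, 333, 51, 50, 154]
38 [154, 51, 51, 51, 318, 323, 323, 323, 51, 51, 154]
44 [155, 46, 47, 48, 312, 307, 313, 47, 49, 48, 154]
50 [17, 18, 18, 18, 308, 311, 342, 17, 17, -99, -99]
56 [17, 17, 18, 18, 325, 334, 342, 17, 17, -99, -99]
62 [17, 17, 18, 18, 319, 312, 337, 18, 18, -99, -99]
68 [17, 18, 17, 17, 312, 18, 330, 17, 17, -99, -99]
74 [17, 17, 17, 17, 17, 17, 18, 18, 17, 18, 17]
[-35.7044  37.5338] [-19.5101  20.1594]
```

View pics/w6.png

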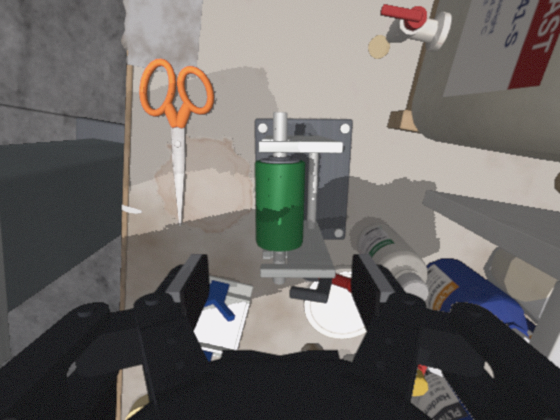

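{"api": "play_rows", "payload": {
  "slide": [
    [0,0,40],
    [0,0,40],
    [0,0,35],
    [0,0,20],
    [0,0,12],
    [0,0,0]
  ],
  "angular": [
    [0,0,0],
    [0,0,0],
    [0,0,0],
    [0,0,0],
    [0,0,0],
    [0,0,0]
  ]
}}

```text
time_s: 8.15
tool_pos: [0.5304, 0.1995, 0.0987]
tool_rot: [[-0.161, 0.987, -0.001], [0.987, 0.161, -0.001], [-0.0, -0.001, -1.0]]
ft_force: [-0.6, 0.3, 0.2]
grip_width: 0.0684
```

{"api": "play_rows", "payload": {
  "slide": [
    [0,0,0],
    [0,0,0],
    [0,0,0],
    [0,0,0],
    [0,0,0],
    [0,0,0]
  ],
  "angular": [
    [0,0,0],
    [0,0,0],
    [0,0,0],
    [0,0,0],
    [0,0,0],
    [0,0,0]
  ],
  "claw": 0,
  "newtons": 50
}}

```text
time_s: 8.9
tool_pos: [0.5307, 0.2001, 0.1004]
tool_rot: [[-0.161, 0.987, 0.001], [0.987, 0.161, 0.001], [0.0, 0.001, -1.0]]
ft_force: [-3.7, -0.7, 6.4]
grip_width: 0.0425
```

```bash
python3 -c "
from h import *
rep()"
```

```text
t 8.9 p [0.5307 0.2001 0.1004] stand [  1.5977  -0.6941 100.4436] rest [ 45.3656 216.4304 100.4436] F [-3.7337 -0.6732  6.3998] w 0.042517377546359814
```

{"api": "play_rows", "payload": {
  "slide": [
    [0,0,-4],
    [0,0,-5],
    [0,0,0]
  ],
  "angular": [
    [0,0,0],
    [0,0,0],
    [0,0,0]
  ]
}}

```text
time_s: 9.28
tool_pos: [0.5306, 0.1998, 0.1086]
tool_rot: [[-0.161, 0.987, 0.0], [0.987, 0.161, 0.0], [-0.0, 0.0, -1.0]]
ft_force: [-0.8, -0.6, -1.1]
grip_width: 0.0423
```

```bash
python3 - <<'E'
from h import *
rep()
c=read_camera('scene');i=c['img'];cv2.imwrite('pics/s7.png',cv2.resize(i[80:240,160:320],None,fx=3.7,fy=3.7,interpolation=cv2.INTER_CUBIC))
E
```

```text
t 9.275 p [0.5306 0.1998 0.1086] stand [  1.4666  -0.8968 108.6164] rest [ 45.287  216.2021 108.6164] F [-0.8018 -0.6308 -1.0597] w 0.042257208191657035
```

View pics/s7.png

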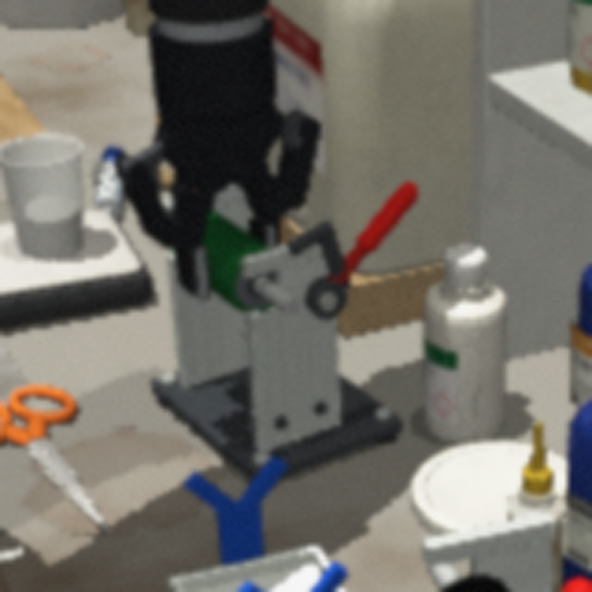

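{"api": "play_rows", "payload": {
  "slide": [
    [0,-6,0],
    [0,-8,0],
    [0,-8,0],
    [0,-8,0]
  ],
  "angular": [
    [0,0,0],
    [0,0,0],
    [0,0,0],
    [0,0,0]
  ]
}}

```text
time_s: 9.82
tool_pos: [0.5002, 0.1949, 0.1083]
tool_rot: [[-0.161, 0.987, -0.0], [0.987, 0.161, -0.0], [-0.0, -0.0, -1.0]]
ft_force: [-0.4, 0.8, -1.9]
grip_width: 0.0427
```

{"api": "play_rows", "payload": {
  "slide": [
    [0,-10,0],
    [0,-15,0],
    [0,-20,0],
    [0,0,-15],
    [0,0,0]
  ],
  "angular": [
    [0,0,0],
    [0,0,0],
    [0,0,0],
    [0,0,0],
    [0,0,0]
  ]
}}

```text
time_s: 10.45
tool_pos: [0.4584, 0.1885, 0.1254]
tool_rot: [[-0.161, 0.987, 0.004], [0.987, 0.161, 0.002], [0.001, 0.004, -1.0]]
ft_force: [0.5, -0.0, -2.6]
grip_width: 0.0426
```

```bash
python3 - <<'E'
from h import *
rep()
c=read_camera('scene');i=c['img'];cv2.imwrite('pics/s8.png',cv2.resize(i[80:240,160:320],None,fx=3.7,fy=3.7,interpolation=cv2.INTER_CUBIC))
c=read_camera('wrist');save(c,'w8')
E
```

```text
t 10.45 p [0.4584 0.1885 0.1254] stand [-71.6212  -0.7861 125.3632] rest [-25.6871 198.7518 125.3632] F [ 0.5018 -0.0203 -2.5962] w 0.0426472752516941
```

View pics/s8.png

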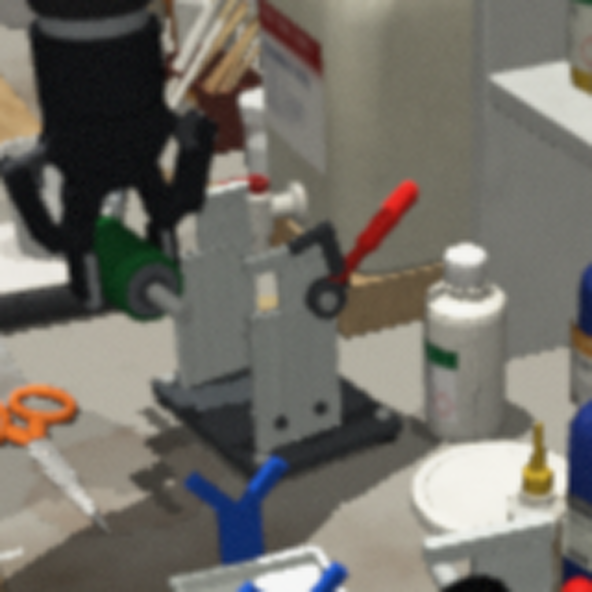

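View pics/w8.png

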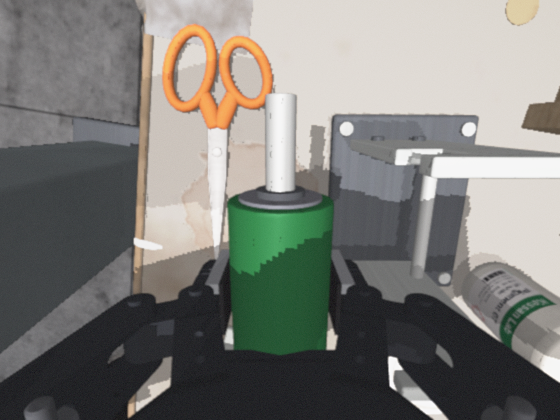

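```bash
python3 -c "
from h import *
plan(rs(0,0,.14),RY,8)"
```

```text
{'slide': [[-24.8, -2.9, -2.0], [-24.9, -2.1, -2.0], [-25.0, -1.4, -2.0], [-25.0, -0.6, -2.0], [-25.0, 0.2, -2.0], [-25.0, 1.0, -2.0], [-25.0, 1.7, -2.0], [-24.9, 2.5, -2.0]], 'angular': [[0.02, -0.01, 1.77], [0.02, -0.01, 1.77], [0.02, -0.01, 1.77], [0.02, -0.01, 1.77], [0.02, -0.01, 1.77], [0.02, -0.01, 1.77], [0.02, -0.01, 1.77], [0.02, -0.01, 1.77]]}
```

{"api": "play_rows", "payload": {
  "slide": [
    [-25,-3,-4],
    [-25,-2,-4],
    [-25,-1.5,-4],
    [-25,-0.5,-3],
    [-25,0,0],
    [-25,1,0],
    [-25,1.5,0],
    [-25,2.5,0],
    [0,0,0]
  ],
  "angular": [
    [0,0,1.8],
    [0,0,1.8],
    [0,0,1.8],
    [0,0,1.8],
    [0,0,1.8],
    [0,0,1.8],
    [0,0,1.8],
    [0,0,1.6],
    [0,0,0]
  ]
}}

```text
time_s: 11.68
tool_pos: [0.4654, -0.0139, 0.1381]
tool_rot: [[0.088, 0.996, 0.0], [0.996, -0.088, -0.0], [-0.0, 0.0, -1.0]]
ft_force: [-0.1, -0.7, -2.4]
grip_width: 0.0424
```

```bash
python3 - <<'E'
from h import *
s=rep();print(s['tool_rot'])
for n in ('wrist','scene','top'):
    c=read_camera(n);save(c,n+'9')
    i=c['img'].astype(int)
    P,u,v=cloud(c,(i[...,0]>i[...,2]+50)); k=(abs(P[:,0]-.468)<.05)&(abs(P[:,1]+.01)<.09)&(P[:,2]>.03)&(P[:,2]<.085);B=P[k]
    for sg in(1,-1):
        S=B[(B[:,1]+.011)*sg>0]
        if len(S)>10:
            T=S[S[:,2]>.06];print(n,len(S),S.mean(0),T[:,0].min(),T[:,0].max(),(T[:,0].min()+T[:,0].max())/2,np.percentile(S[:,1],[2,98]))
E
```

```text
t 11.675 p [ 0.4654 -0.0139  0.1381] stand [ -96.3148 -201.824   138.1442] rest [ -1.3627  -2.3311 138.1442] F [-0.144  -0.6714 -2.4144] w 0.04243147589229089
[[ 0.0884  0.9961  0.0001]
 [ 0.9961 -0.0884 -0.0003]
 [-0.0002  0.0001 -1.    ]]
wrist 654 [0.4728 0.0455 0.0726] 0.44229676800711826 0.5014654632426977 0.471881115624908 [0.0403 0.0506]
scene 213 [0.4708 0.0428 0.0545] 0.44272933098789946 0.4972218783382557 0.4699756046630776 [0.0382 0.0494]
scene 251 [ 0.4615 -0.0689  0.055 ] 0.4336854097306464 0.48774458733933856 0.4607149985349925 [-0.0732 -0.064 ]
```

View pics/wrist9.png

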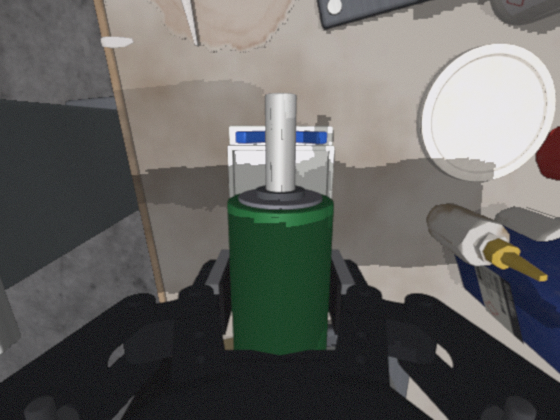

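View pics/scene9.png

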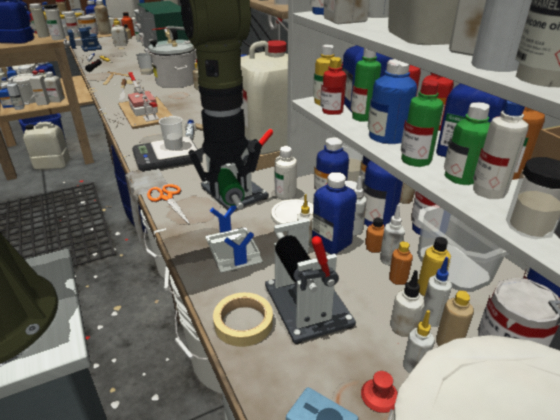

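{"api": "play_rows", "payload": {
  "slide": [
    [2,1,20],
    [0,0,25],
    [0,0,20],
    [0,0,12],
    [0,0,8],
    [0,0,4],
    [0,0,0]
  ],
  "angular": [
    [0,0,0],
    [0,0,0],
    [0,0,0],
    [0,0,0],
    [0,0,0],
    [0,0,0],
    [0,0,0]
  ]
}}

```text
time_s: 12.7
tool_pos: [0.4663, -0.0106, 0.0495]
tool_rot: [[0.086, 0.996, 0.0], [0.996, -0.086, 0.0], [0.0, 0.0, -1.0]]
ft_force: [0.1, 0.2, -1.7]
grip_width: 0.0428
```

```bash
python3 - <<'E'
from h import *
rep()
c=read_camera('scene');i=c['img'];cv2.imwrite('pics/s10.png',cv2.resize(i[130:290,160:320],None,fx=3.7,fy=3.7,interpolation=cv2.INTER_CUBIC))
E
```

```text
t 12.7 p [ 0.4663 -0.0106  0.0495] stand [ -94.9429 -198.7002   49.451 ] rest [-0.7814  1.0308 49.451 ] F [ 0.079   0.2313 -1.6992] w 0.04276661487124301
```

View pics/s10.png

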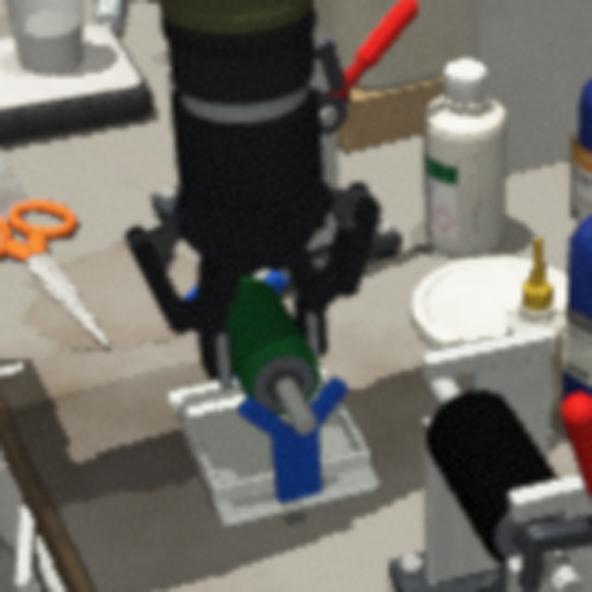

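The axle is in the V on the right support, about 9 mm above seated. I'll lower it slowly.

{"api": "play_rows", "payload": {
  "slide": [
    [0,0,3],
    [0,0,3],
    [0,0,2],
    [0,0,1],
    [0,0,0]
  ],
  "angular": [
    [0,0,0],
    [0,0,0],
    [0,0,0],
    [0,0,0],
    [0,0,0]
  ]
}}

```text
time_s: 13.38
tool_pos: [0.4663, -0.0107, 0.0406]
tool_rot: [[0.086, 0.996, 0.0], [0.996, -0.086, -0.0], [0.0, 0.0, -1.0]]
ft_force: [-1.6, 0.3, 2.6]
grip_width: 0.0426
```

{"api": "play_rows", "payload": {
  "slide": [
    [0,0,0.7],
    [0,0,0]
  ],
  "angular": [
    [0,0,0],
    [0,0,0]
  ]
}}

```text
time_s: 13.62
tool_pos: [0.4663, -0.0107, 0.0404]
tool_rot: [[0.086, 0.996, 0.001], [0.996, -0.086, -0.0], [0.0, 0.001, -1.0]]
ft_force: [-4.6, 0.3, 10.1]
grip_width: 0.0426
```

```bash
python3 - <<'E'
from h import *
rep()
c=read_camera('scene');i=c['img'];cv2.imwrite('pics/s11.png',cv2.resize(i[130:290,160:320],None,fx=3.7,fy=3.7,interpolation=cv2.INTER_CUBIC))
c=read_camera('wrist');save(c,'w11')
E
```

```text
t 13.625 p [ 0.4663 -0.0107  0.0404] stand [ -94.9354 -198.7555   40.4174] rest [-0.7608  0.9789 40.4174] F [-4.5802  0.3406 10.0992] w 0.04264020882622172
```

View pics/s11.png

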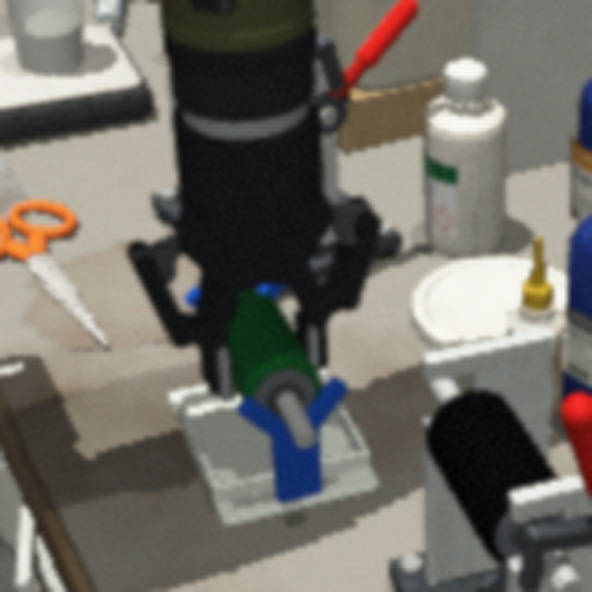

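View pics/w11.png

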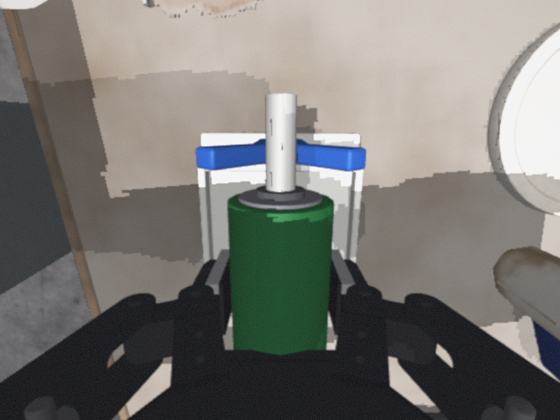

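{"api": "play_rows", "payload": {
  "slide": [
    [0,-0.6,-0.4],
    [0,0,0]
  ],
  "angular": [
    [0,0,0],
    [0,0,0]
  ]
}}

```text
time_s: 13.98
tool_pos: [0.4663, -0.0107, 0.0405]
tool_rot: [[0.086, 0.996, 0.001], [0.996, -0.086, -0.0], [0.0, 0.001, -1.0]]
ft_force: [0.6, -0.2, 5.0]
grip_width: 0.0429
```

{"api": "play_rows", "payload": {
  "slide": [
    [0,0,0],
    [0,0,0],
    [0,0,0],
    [0,0,0],
    [0,0,0],
    [0,0,0]
  ],
  "angular": [
    [0,0,0],
    [0,0,0],
    [0,0,0],
    [0,0,0],
    [0,0,0],
    [0,0,0]
  ],
  "claw": 0.8,
  "newtons": 20
}}

```text
time_s: 14.72
tool_pos: [0.4655, -0.0106, 0.04]
tool_rot: [[0.086, 0.996, -0.0], [0.996, -0.086, -0.0], [-0.0, -0.0, -1.0]]
ft_force: [-1.4, -0.8, -0.0]
grip_width: 0.0685
```

{"api": "play_rows", "payload": {
  "slide": [
    [0,0,-5],
    [0,0,-15],
    [0,0,-30],
    [0,0,-40],
    [0,0,-40],
    [0,-40,-20],
    [0,0,0]
  ],
  "angular": [
    [0,0,0],
    [0,0,0],
    [0,0,0],
    [0,0,0],
    [0,0,0],
    [0,0,0],
    [0,0,0]
  ]
}}

```text
time_s: 15.6
tool_pos: [0.425, -0.0071, 0.1926]
tool_rot: [[0.085, 0.996, 0.003], [0.996, -0.085, -0.0], [0.0, 0.003, -1.0]]
ft_force: [0.6, -0.3, -0.1]
grip_width: 0.068
```

```bash
python3 - <<'E'
from h import *
rep()
for n in('scene','wrist'):
    c=read_camera(n);save(c,n+'12');i=c['img']
    if n=='scene': cv2.imwrite('pics/s12.png',cv2.resize(i[80:290,160:370],None,fx=2.8,fy=2.8,interpolation=cv2.INTER_CUBIC))
    i=i.astype(int);m=(i[...,1]>i[...,2]+25)&(i[...,1]>i[...,0]+20)
    P,u,v=cloud(c,m);Q=Ro.from_euler('z',-RY).apply(P-RO)*1000;k=(abs(Q[:,0])<50)&(abs(Q[:,1])<60)&(Q[:,2]>30)&(Q[:,2]<120);Q=Q[k]
    print(n,len(Q),Q.mean(0) if len(Q) else '',np.percentile(Q,[1,99],axis=0) if len(Q) else '')
    T=Q
    if len(T):
        for lo,hi in((-40,-15),(-15,15),(15,40)):
            S=T[(T[:,1]>lo)&(T[:,1]<hi)]
            if len(S): print(lo,'ztop',np.percentile(S[:,2],97),'x at top',S[S[:,2]>np.percentile(S[:,2],80)][:,0].mean())
    for o in('roller_black_center',):
        for r in spot_in(n,o)[:1]: print(o,r['score'],w(c,r['at']))
E
```

```text
t 15.6 p [ 0.425  -0.0071  0.1926] stand [-135.1814 -188.7385  192.6292] rest [-42.2345   1.0344 192.6292] F [ 0.5958 -0.3433 -0.1491] w 0.06798553565842291
scene 428 [-4.9144 -2.4778 77.6337] [[-20.631  -36.9961  65.3266]
 [ 14.8622  37.9586  82.8814]]
-40 ztop 82.46008819196054 x at top 0.43147197703367474
-15 ztop 82.55675178592426 x at top -0.737028067229843
15 ztop 82.24770744740897 x at top -0.8887182968125784
roller_black_center 0.88 [ 0.4878 -0.2306  0.1365]
wrist 3755 [-2.5765  4.1257 78.3843] [[-20.984  -33.6625  68.1281]
 [ 17.5014  39.284   82.8267]]
-40 ztop 82.38878068778385 x at top -0.9337527927911682
-15 ztop 82.37932641378379 x at top -0.7538072730959509
15 ztop 82.49456872252053 x at top -0.7015376653479753
roller_black_center 0.53 [0.5489 0.1478 0.0138]
```

View pics/s12.png

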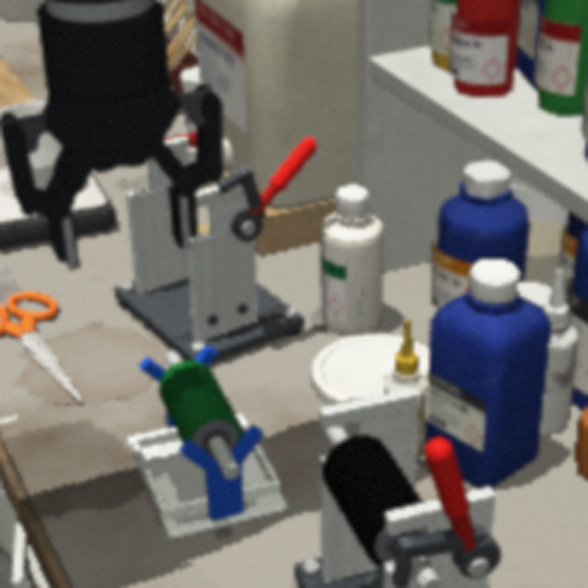

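View pics/wrist12.png

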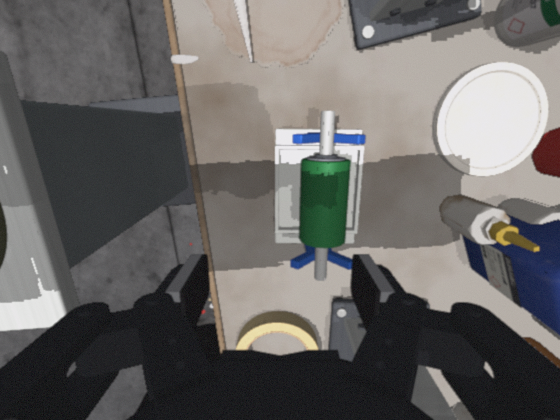

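```bash
python3 -c "
from rig import *
print(close_job())"
```

```text
the job is handed in; nothing more can be done
None
```

The green roller is in the wash rest with both axle ends in the blue V-notches. The job was handed in at about 16 s of the 53 s allowed. I flipped the red lever fully open to its stop, lifted the roller about 8 mm and drew it forward out of the slots. Then I lowered it into the rest until the wrist force showed contact, before opening the gripper.

**Last checks:**
- **Seating:** The drum top measured 82.2–82.6 mm along its length, where a seated roller should read 82 mm. It was level and within about 1 mm of centre across the notches, and the pictures show both ends in the notches.
- **Robot clear:** The gripper was retracted and open, touching nothing.
- **Black roller:** It is still in its stand with its lever closed, at the same measured position as at the start.

**Deviations:**
- **Fingertip contact:** During the first push on the lever, the closed fingertips met something from below, probably the lever's rising hook, with about 18 N. I raised the tool 14 mm and the rest of the push met no more than about 8 N.
- **Seating force:** Pressing the roller home peaked at about 10–11 N, which I eased before releasing.
- **False detection:** In the last wrist image the network reported the black roller at the green stand with a score of 0.53. The pictures show that is wrong.

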